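Check the catch of the hot-towel warmer's door

TASK

Somebody has shut the drop-down door of the hot-towel warmer, but its catch may not have taken. Give the door handle a firm, steady tug towards you: if the door gives, press it home with a steady hand until the catch snaps in, and tug again, until a tug is held. Leave the door shut on its catch, do not let it drop open or force it, and leave the things standing around as they are.

Things in the scene. Friction and masses are not known exactly. Their poses are not given: they have to be found in the camera images.
- warmer: White hot-towel warmer cabinet standing fixed on the counter, 270 mm deep, 350 mm wide, 255 mm high. Origin: centre of its underside. Its x axis points from the front (door side) to the back, y to the left of someone looking that way, z up. The front plane of its opening lies 135 mm from the origin towards -x.
- door (a joint): Lean of the drop-down door, rad: 0 is fully home on a soft stop, positive leans its top out to the front (warmer's -x). Panel 20 mm thick, 350 wide, 200 high, hinged along its lower edge; top edge 10 mm below the cabinet's top. Off the catch it leans 0.07 or more (13 mm at the handle), turns with 1.5 to 2.5 N at the handle and stays where left up to 0.4.
- handle (a point): Middle of the door's handle: level round steel bar, 12 mm thick, 160 long, parallel to the warmer's y axis, its axis 50 mm in front of the door's outer face and, shut, 233 mm above the counter (22 below the cabinet's top). Posts 12 mm thick stand 72 mm either side of the middle; between them the 44 mm gap behind the bar is open above and below. Moves with the door.
- hinge (a point): Middle of the door's hinge line, 45 mm above the counter in the front plane of the warmer; the line is parallel to the warmer's y axis. With the door shut, the handle's middle is 188 mm above and 70 mm in front of it.
- tumbler: Plain glass tumbler standing on the counter in front of one side of the warmer, 72 mm across, 120 mm high. Origin: centre of its underside. Not to be disturbed.
- mug: Glass beer mug standing on the counter in front of the other side of the warmer, 84 mm across with a handle on one side, 110 mm high. Origin: centre of its underside. Not to be disturbed.
- carton: White carton, 110 x 90 x 110 mm, standing on the counter beside the warmer. Origin: centre of its underside. Not to be disturbed.
- tray: Shallow dark wooden tray, 140 x 220 x 22 mm, lying on top of the warmer towards the back. Origin: centre of its underside. Not to be disturbed.
- catch_roller: Sprung roller (7.5 mm thick) of the catch, inside at the top centre behind the door; origin: its middle. It grips a ridge on the door's back. Its setting and strength vary. A push of 11 to 20 N at the handle takes the door over it and it snaps in, to 0 to 0.02 rad. Caught: 1 to 4 mm of play at the handle, then 1 mm per 5 N, and it lets go at 12 to 22 N. A fair tug: a steady 8 N or so for a second.

How it is judged:
By the outcome, as a careful person would: the job done as asked, in the order asked, and still so for the second after the job is handed in, with the robot touching nothing.
It also fails if it takes over 72 s, if anything falls off the work surface, if the arm or the gripper's body presses on something with over 40 N, if the wrist force passes 120 N, or if a joint passes its speed limit or range.

ROBOT

A 6-joint arm with a two-finger parallel gripper is mounted at the origin on the work surface. World frame = base frame: x ahead of the robot, y to its left, z up, the work surface at z = 0. Lengths are in m, angles in rad, forces in N, time in s.
With the tool pointing down it reaches from about 0.35 to 0.775 m from the base axis. Payload 5.5 kg.
Tool frame: the origin (TCP) lies on the centre line of the jaws, within the pads' length; the fingertips stand 11 mm ahead of it and the grasp point (between the pads) lies 8 mm behind it; z points along the fingers, y is the line along which they close (so a half turn about z gives the same grasp; the last joint's range is limited). The gripper opens to 85 mm and grips with 20 to 120 N. Pads are 22 mm wide; open, the fingers measure 114 mm over their backs; the gripper's body (76 mm by 85 mm) begins 54 mm behind the grasp point. The pads swing forward as they close: fully open they stand 13 mm farther back than shut.
Start: joints at [-1.483, 0.313, 0.046, 1.304, 0, 1.431], TCP at [0.13, -0.56, 0.242] pointing down, gripper open.
Joint ranges: [-2.76, 2.76], [-0.86, 1.69], [-1.03, 1.26], [-2.2, 2.34], [-1.47, 1.5], [-3.14, 3.14]. Speed limits (rad/s): [2.57, 2.57, 3.14, 3.14, 3.14, 3.14].

INTERFACE

Orientations are given as a unit quaternion [w, x, y, z].
In Python, from workcell import get_state, eyes, env gives the robot as it stands.
- The arm moves only by the shell command python3 -m inch 'ROWS' [OPENING] [FORCE]. ROWS is JSON, one flat list of numbers, 4 for each row, row after row: the shift along the tool's x, y, z in cm, then the turn about the tool's z in rad. A call has exactly 5 rows; each row shifts and turns the commanded pose from where the row before left it, along the tool's axes as they then stand; what a row does not reach is not made up. A row lasts 1/12 s, in which the tool goes at most 41.7 mm and 7.16 degrees, less where a joint would pass 70% of its speed; a pose out of reach is approached as far as the arm can. A call is refused whole if a number of a shift passes 4.17 or a number of a turn 0.125, either way. A call with a gripper value outside its range is refused whole. OPENING is the opening, from -1 (shut) to 1 (fully open), set as the call begins (- or left out, the last holds). The fingers move at their own pace and stop on an object; FORCE is the grip in N (left out, the last holds). Time passes only in rows, so rows that do not move let the fingers close, or fill a call up. It gives the time, the measured TCP pose, the force, the opening and the grip force at its end, in the units of the state.
- get_state(): the state, without advancing time (a new reading comes with each control period).
- eyes.read_camera(name): name is "scene" or "top"; returns the picture (400x640x3 uint8, red, green, blue); there is no depth.
- eyes.camera_info(name): a dict with "fovy" (degrees; the focal length in pixels is half the picture's height over the tangent of half this angle, whatever the lens; pixels are square), "cx", "cy" (the principal point, pixels), "xyz" and "orientation" of the camera in the world. Camera axes: x right, y down, z forward; pixel columns grow to the right and rows downward; lengths in m; the calibration is good to about 2 mm. A picture is of the moment at which its call begins. camera_info takes no time and is no camera call.
- env.hand_in(): hands the job in; it is judged then, once.
The state is a dict: "clock": time; "joint_pos": joint angles; "qvel": joint speeds; "tau": joint torques, N m; "tcp_pos": TCP position; "orientation": TCP orientation; "wrist_force": force on the tool from outside, world axes, zero at the start; "ft_torque": the same for the moment, N m; "finger_gap": finger opening in m; "grip_force": force on a finger pad.
Only numpy, scipy, OpenCV 4.12 (cv2) and the standard library are available. Lean on these libraries where they do the work, as an engineer would, in place of code of your own. Each camera call takes 0.05 s, during which the arm holds its last target. There are 200 camera calls.

## Working session

There is one attempt and no reset: what is moved stays moved. The work goes in short steps, Python scripts to look and compute and a shell command to move; the robot and the scene stay as the last step left them, time stands still between calls to the robot, and variables do not carry over. Pictures are saved under pics/ and viewed, at most 10 in all, crops included, and the job is handed in when it is done.

```bash
mkdir -p pics; ls; python3 - <<'E'
from workcell import get_state, eyes, env
import cv2
s=get_state();print({k:s[k] for k in ('clock','tcp_pos','orientation','wrist_force','finger_gap')})
for n in('scene','top'):
    cv2.imwrite(f'pics/{n}0.png',cv2.cvtColor(eyes.read_camera(n),cv2.COLOR_RGB2BGR));print(eyes.camera_info(n))
E
```

```text
pics
{'clock': 0.0, 'tcp_pos': array([ 0.12979746, -0.55966559,  0.24140913]), 'orientation': array([-9.01527262e-04,  9.93521587e-01,  1.13639974e-01,  2.42815706e-05]), 'wrist_force': array([ 0.7840294 ,  0.19204675, -0.41299591]), 'finger_gap': 0.08522742970607274}
{'fovy': 53.27640398991212, 'cx': 315.3381868691837, 'cy': 196.6365100905136, 'xyz': array([ 0.57780821, -0.23666268,  1.0513312 ]), 'orientation': array([-0.14934865,  0.98873241,  0.00971911,  0.00295579])}
{'fovy': 43.35000299751187, 'cx': 316.04314375227835, 'cy': 197.18212758738628, 'xyz': array([0.51567727, 0.0264319 , 1.35872339]), 'orientation': array([ 0.02866782, -0.69994043,  0.71345104, -0.01578476])}
```

View pics/scene0.png

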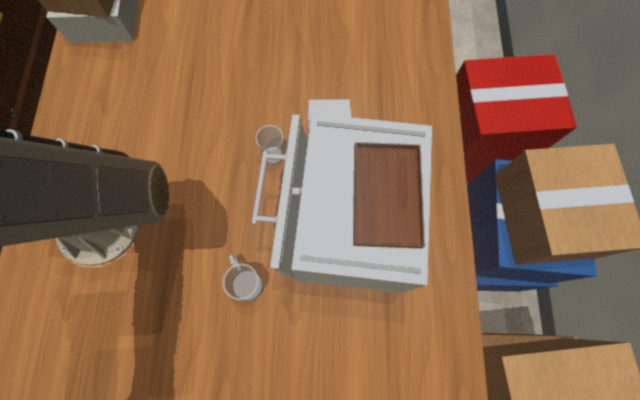

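View pics/top0.png

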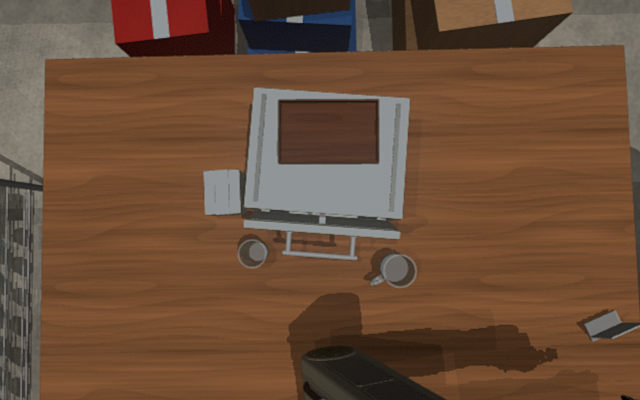

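The scene view shows the warmer with its door ajar and the handle bar running from about (267,152) to (255,220). The tumbler is at (270,138), the mug at (242,282), and the carton is behind. In the top view the bar runs (284,253)–(357,258), the cabinet top corners are (254,88), (409,98), (402,218) and (245,208), the tumbler is at (252,253) and the mug at (398,270).

```bash
cat > h.py <<'E'
import numpy as np
from scipy.spatial.transform import Rotation as R
from workcell import get_state, eyes, env
def ray(n,u,v):
    c=eyes.camera_info(n);f=200/np.tan(np.radians(c['fovy'])/2)
    return np.array(c['xyz']),R.from_quat(np.array(c['orientation'])[[1,2,3,0]]).apply([(u-c['cx'])/f,(v-c['cy'])/f,1])
def plane(n,p,z):
    o,d=ray(n,*p);return o+d*(z-o[2])/d[2]
def tri(a,b):
    o,d=ray('scene',*a);p,e=ray('top',*b)
    t=np.linalg.lstsq(np.c_[d,-e],p-o,rcond=None)[0];x=o+d*t[0];y=p+e*t[1]
    return (x+y)/2,np.linalg.norm(x-y)
E
python3 - <<'E'
from h import *
np.set_printoptions(precision=4,suppress=True)
print('bar',tri((267,152),(284,253)),tri((255,220),(357,258)))
for p in[(254,88),(409,98),(402,218),(246,208)]:print('cab',plane('top',p,.255))
for a,b,z in[((270,133),(252,247),.12),((242,281),(398,265),.11)]:print('gl',tri(a,b),plane('top',b,z),plane('scene',a,z))
print('mughandle',tri((233,259),(376,281)))
s=get_state();print(R.from_quat(s['orientation'][[1,2,3,0]]).as_matrix())
import cv2
for n,(x0,x1,y0,y1) in dict(scene=(210,310,90,310),top=(230,430,190,300)).items():
    im=cv2.cvtColor(eyes.read_camera(n),cv2.COLOR_RGB2BGR)[y0:y1,x0:x1]
    cv2.imwrite(f'pics/{n}1.png',cv2.resize(im,None,fx=(2.7 if n=='scene' else 4),fy=(2.7 if n=='scene' else 4),interpolation=cv2.INTER_CUBIC))
E
```

```text
bar (array([0.4663, 0.1217, 0.2226]), np.float64(0.006781614034778751)) (array([ 0.4528, -0.0408,  0.2421]), np.float64(0.005600920066713121))
cab [0.8324 0.18   0.255 ]
cab [ 0.8017 -0.1643  0.255 ]
cab [ 0.5361 -0.1411  0.255 ]
cab [0.5646 0.2005 0.255 ]
gl (array([0.4711, 0.2005, 0.1622]), np.float64(0.009707863669062075)) [0.4743 0.2079 0.12  ] [0.4611 0.2199 0.12  ]
gl (array([ 0.4192, -0.1518,  0.1104]), np.float64(0.009543547116398071)) [ 0.4235 -0.1499  0.11  ] [ 0.4147 -0.1536  0.11  ]
mughandle (array([ 0.3821, -0.0983,  0.0737]), np.float64(0.0009945062178403437))
[[ 0.9742  0.2258 -0.0001]
 [ 0.2258 -0.9742  0.0016]
 [ 0.0002 -0.0016 -1.    ]]
```

View pics/top1.png

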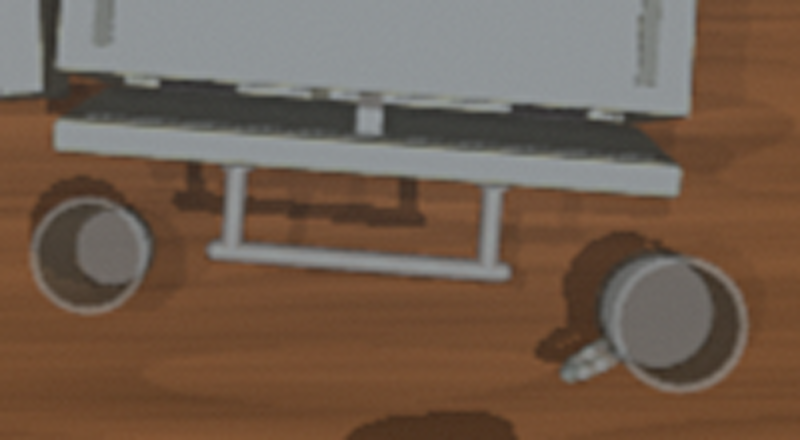

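View pics/scene1.png

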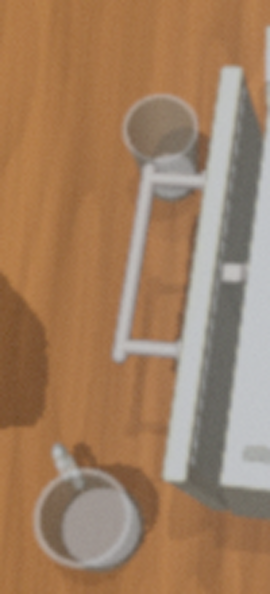

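```bash
T='-m inch'
python3 -m inch '[0,0,-0.5,-0.084,0,0,-0.5,-0.084,0,0,-0.5,-0.084,0,0,-0.5,-0.084,0,0,-0.5,-0.084]' -0.25 20
python3 -m inch '[0,0,-0.5,-0.084,0,0,-0.5,-0.084,0,0,-0.5,-0.084,0,0,-0.5,-0.084,0,0,-0.5,-0.084]'
python3 -m inch '[0,0,-0.5,-0.084,0,0,-0.5,-0.084,0,0,-0.5,-0.084,0,0,-0.5,-0.084,0,0,-0.5,-0.084]'
python3 -m inch '[3.1,1.4,0,0,3.1,1.4,0,0,3.1,1.4,0,0,3.1,1.4,0,0,3.1,1.4,0,0]'
python3 -m inch '[3.1,1.4,0,0,3.1,1.4,0,0,3.1,1.4,0,0,3.1,1.4,0,0,3.1,1.4,0,0]'
python3 -m inch '[3.1,1.4,0,0,3.1,1.4,0,0,3.1,1.4,0,0,3.1,1.4,0,0,3.1,1.4,0,0]'
python3 -m inch '[3.1,1.4,0,0,3.1,1.4,0,0,3.1,1.4,0,0,3.1,1.4,0,0,3.1,1.4,0,0]'
python3 -m inch '[0,0,0,0,0,0,0,0,0,0,0,0,0,0,0,0,0,0,0,0]'
python3 - <<'E'
from h import *
import cv2
np.set_printoptions(precision=4,suppress=True)
s=get_state();print(s['clock'],s['tcp_pos'],s['wrist_force'],s['finger_gap']);print(R.from_quat(s['orientation'][[1,2,3,0]]).as_matrix())
a=cv2.cvtColor(eyes.read_camera('scene'),cv2.COLOR_RGB2BGR)[90:310,150:350]
b=cv2.cvtColor(eyes.read_camera('top'),cv2.COLOR_RGB2BGR)[180:310,220:420]
cv2.imwrite('pics/c2.png',np.hstack([cv2.resize(a,None,fx=2,fy=2,interpolation=2),cv2.copyMakeBorder(cv2.resize(b,None,fx=2,fy=2,interpolation=2),0,180,0,0,0)]))
E
```

```text
clock: 0.62
tcp_pos: [0.1298, -0.56, 0.2673]
orientation: [-0.0, 0.947, 0.32, 0.0]
wrist_force: [0.1, -0.2, -0.1]
finger_gap: 0.0322
grip_force: 0.0
clock: 1.03
tcp_pos: [0.1298, -0.56, 0.2923]
orientation: [-0.0, 0.86, 0.511, 0.0]
wrist_force: [-0.6, 0.4, 0.7]
finger_gap: 0.0322
grip_force: 0.0
clock: 1.45
tcp_pos: [0.1299, -0.56, 0.3173]
orientation: [-0.0, 0.734, 0.679, 0.0]
wrist_force: [0.3, 1.0, -0.2]
finger_gap: 0.0319
grip_force: 0.0
clock: 1.87
tcp_pos: [0.2128, -0.41, 0.317]
orientation: [-0.0, 0.736, 0.677, 0.0]
wrist_force: [0.6, 0.4, 0.4]
finger_gap: 0.0321
grip_force: 0.0
clock: 2.28
tcp_pos: [0.2954, -0.2612, 0.3173]
orientation: [0.0, 0.736, 0.677, 0.0]
wrist_force: [0.6, -0.6, -0.4]
finger_gap: 0.0323
grip_force: 0.0
clock: 2.7
tcp_pos: [0.378, -0.1125, 0.3174]
orientation: [0.0, 0.736, 0.677, 0.0]
wrist_force: [0.5, -1.0, 0.3]
finger_gap: 0.0317
grip_force: 0.0
clock: 3.12
tcp_pos: [0.4607, 0.0363, 0.3173]
orientation: [0.0, 0.736, 0.677, -0.0]
wrist_force: [0.6, -0.3, 0.4]
finger_gap: 0.0317
grip_force: 0.0
clock: 3.53
tcp_pos: [0.4599, 0.0335, 0.3174]
orientation: [0.0, 0.736, 0.676, -0.0]
wrist_force: [-0.0, -0.4, 1.4]
finger_gap: 0.0321
grip_force: 0.0
3.5333 [0.4599 0.0335 0.3174] [-0.016  -0.4323  1.4163] 0.03211850320344652
[[ 0.0848  0.9964  0.    ]
 [ 0.9964 -0.0848 -0.0002]
 [-0.0002  0.     -1.    ]]
```

View pics/c2.png

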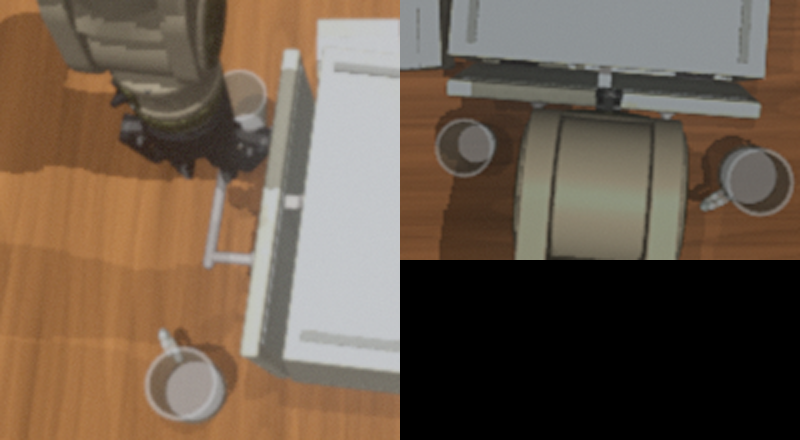

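The pictures show the gripper above the bar, roughly between the posts, with the mug and tumbler clear of it. Going down in guarded steps.

```bash
python3 -m inch '[0.3,0,1.2,0,0.3,0,1.2,0,0,0,1.2,0,0,0,1.2,0,0,0,1.2,0]'
python3 -m inch '[0,0,0.4,0,0,0,0.4,0,0,0,0.4,0,0,0,0.4,0,0,0,0.4,0]'
```

```text
clock: 4.05
tcp_pos: [0.4606, 0.0397, 0.2569]
orientation: [0.0, 0.736, 0.677, 0.0]
wrist_force: [0.9, 0.5, 1.0]
finger_gap: 0.0317
grip_force: 0.0
clock: 4.47
tcp_pos: [0.4611, 0.0403, 0.2375]
orientation: [0.0, 0.736, 0.677, 0.0]
wrist_force: [-0.2, 0.2, 0.0]
finger_gap: 0.0323
grip_force: 0.0
```

```bash
python3 -m inch '[0,0,0.4,0,0,0,0.4,0,0,0,0.4,0,0,0,0.4,0,0,0,0.4,0]'
python3 -m inch '[0,0,0,0,0,0,0,0,0,0,0,0,0,0,0,0,0,0,0,0]' -0.5
python3 - <<'E'
from h import *
import cv2
a=cv2.cvtColor(eyes.read_camera('scene'),cv2.COLOR_RGB2BGR)[110:250,220:320]
cv2.imwrite('pics/c3.png',cv2.resize(a,None,fx=4,fy=4,interpolation=2))
E
```

```text
clock: 4.88
tcp_pos: [0.4608, 0.0405, 0.2169]
orientation: [0.0, 0.736, 0.677, -0.0]
wrist_force: [0.6, -0.1, 0.4]
finger_gap: 0.0319
grip_force: 0.0
clock: 5.3
tcp_pos: [0.461, 0.0404, 0.2175]
orientation: [0.0, 0.736, 0.677, 0.0]
wrist_force: [-0.5, 0.1, -0.2]
finger_gap: 0.0211
grip_force: 0.0
```

View pics/c3.png

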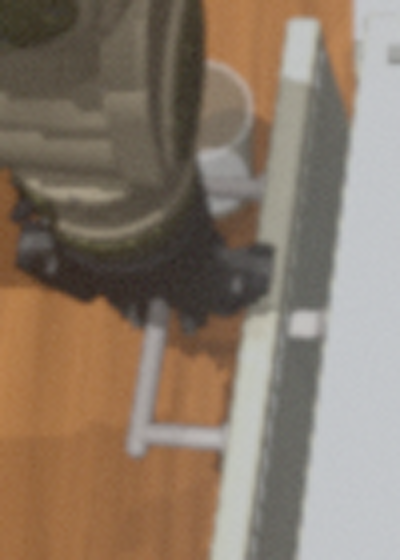

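The bar sits between the fingertips with the door ajar. First tug.

```bash
python3 -m inch '[0,-0.1,0,0,0,-0.1,0,0,0,-0.1,0,0,0,-0.1,0,0,0,-0.1,0,0]'
python3 -m inch '[0,-0.1,0,0,0,-0.1,0,0,0,-0.1,0,0,0,-0.1,0,0,0,-0.1,0,0]'
python3 -m inch '[0,-0.1,0,0,0,-0.1,0,0,0,-0.1,0,0,0,-0.1,0,0,0,-0.1,0,0]'
```

```text
clock: 5.77
tcp_pos: [0.4556, 0.0409, 0.2173]
orientation: [0.0, 0.736, 0.677, -0.0]
wrist_force: [-1.2, 0.5, -0.5]
finger_gap: 0.021
grip_force: 0.0
clock: 6.18
tcp_pos: [0.451, 0.0412, 0.2173]
orientation: [0.0, 0.736, 0.677, 0.0]
wrist_force: [1.7, -1.0, -0.7]
finger_gap: 0.0214
grip_force: 0.8
clock: 6.6
tcp_pos: [0.4458, 0.0417, 0.2173]
orientation: [0.0, 0.736, 0.677, 0.0]
wrist_force: [2.0, -0.2, -1.3]
finger_gap: 0.0212
grip_force: 0.9
```

The door gives at about 2 N, so it isn't caught. Pressing it home and following the arc slightly upward.

```bash
python3 -m inch '[0,0.3,0,0,0,0.3,0,0,0,0.2,0,0,0,0.2,-0.1,0,0,0.2,-0.1,0]'
python3 -m inch '[0,0.2,-0.1,0,0,0.2,-0.1,0,0,0.2,-0.1,0,0,0.2,-0.1,0,0,0.2,-0.1,0]'
python3 -m inch '[0,0.1,-0.05,0,0,0.1,-0.05,0,0,0.1,-0.05,0,0,0.1,0,0,0,0.1,0,0]'
```

```text
clock: 7.02
tcp_pos: [0.4571, 0.0407, 0.2189]
orientation: [-0.001, 0.736, 0.677, -0.001]
wrist_force: [-2.6, -0.5, -0.8]
finger_gap: 0.0212
grip_force: 1.2
clock: 7.43
tcp_pos: [0.4678, 0.0399, 0.2245]
orientation: [-0.0, 0.736, 0.677, -0.0]
wrist_force: [-4.1, -0.1, 2.4]
finger_gap: 0.021
grip_force: 1.7
clock: 7.85
tcp_pos: [0.4712, 0.0396, 0.2256]
orientation: [-0.001, 0.736, 0.677, -0.001]
wrist_force: [-9.7, 0.6, 5.3]
finger_gap: 0.0214
grip_force: 4.5
```

```bash
python3 -m inch '[0,0.1,-0.05,0,0,0.1,-0.05,0,0,0.1,-0.05,0,0,0.1,-0.05,0,0,0.1,-0.05,0]' - 50
python3 -m inch '[0,0.05,0,0,0,0.05,0,0,0,0.05,0,0,0,0.05,0,0,0,0.05,0,0]'
```

```text
clock: 8.27
tcp_pos: [0.4741, 0.0394, 0.227]
orientation: [-0.003, 0.736, 0.677, -0.003]
wrist_force: [-12.3, 0.3, 0.8]
finger_gap: 0.0217
grip_force: 6.2
clock: 8.68
tcp_pos: [0.4749, 0.0393, 0.2272]
orientation: [-0.004, 0.736, 0.677, -0.004]
wrist_force: [-18.1, 0.5, 8.3]
finger_gap: 0.0215
grip_force: 9.0
```

```bash
python3 -m inch '[0,0.02,-0.1,0,0,0.02,-0.1,0,0,0.02,-0.05,0,0,0.02,0,0,0,0.02,0,0]'
python3 -m inch '[0,0.05,-0.02,0,0,0.05,-0.02,0,0,0.05,-0.02,0,0,0.05,-0.02,0,0,0.05,-0.02,0]'
```

```text
clock: 9.1
tcp_pos: [0.4756, 0.0392, 0.2278]
orientation: [-0.005, 0.736, 0.677, -0.005]
wrist_force: [-15.1, 0.6, -2.8]
finger_gap: 0.0214
grip_force: 7.1
clock: 9.52
tcp_pos: [0.4773, 0.0391, 0.2286]
orientation: [-0.005, 0.736, 0.677, -0.005]
wrist_force: [-15.6, 1.2, -2.2]
finger_gap: 0.0216
grip_force: 7.6
```

```bash
python3 -m inch '[0,0.05,-0.02,0,0,0.05,-0.02,0,0,0.05,-0.02,0,0,0.05,-0.02,0,0,0.05,-0.02,0]'
python3 -m inch '[0,0.05,-0.02,0,0,0.05,-0.02,0,0,0.05,-0.02,0,0,0.05,-0.02,0,0,0.05,-0.02,0]'
```

```text
clock: 9.93
tcp_pos: [0.4866, 0.0383, 0.2328]
orientation: [0.0, 0.736, 0.677, 0.0]
wrist_force: [-1.1, 1.5, -0.8]
finger_gap: 0.0213
grip_force: 0.9
clock: 10.35
tcp_pos: [0.4871, 0.0383, 0.233]
orientation: [-0.001, 0.736, 0.677, -0.001]
wrist_force: [-6.5, 1.5, -2.7]
finger_gap: 0.0212
grip_force: 3.5
```

It snapped in. Second tug: take up the slack first, then load gradually.

```bash
python3 -m inch '[0,-0.2,0,0,0,-0.2,0,0,0,-0.2,0,0,0,-0.2,0,0,0,-0.15,0,0]'
python3 -m inch '[0,-0.05,0,0,0,-0.05,0,0,0,-0.05,0,0,0,-0.05,0,0,0,-0.05,0,0]'
```

```text
clock: 10.77
tcp_pos: [0.4796, 0.0389, 0.2343]
orientation: [0.001, 0.736, 0.677, 0.001]
wrist_force: [-0.7, -0.7, -0.8]
finger_gap: 0.0215
grip_force: 0.0
clock: 11.18
tcp_pos: [0.4771, 0.0391, 0.2338]
orientation: [0.0, 0.736, 0.677, 0.0]
wrist_force: [1.4, 0.4, -0.8]
finger_gap: 0.0212
grip_force: 0.7
```

```bash
python3 -m inch '[0,-0.05,0,0,0,-0.05,0,0,0,-0.05,0,0,0,-0.05,0,0,0,-0.05,0,0]'
python3 -m inch '[0,-0.02,0,0,0,-0.02,0,0,0,-0.02,0,0,0,-0.02,0,0,0,-0.02,0,0]'
```

```text
clock: 11.6
tcp_pos: [0.4751, 0.0392, 0.2338]
orientation: [0.001, 0.736, 0.677, 0.001]
wrist_force: [5.9, -0.9, -3.3]
finger_gap: 0.0216
grip_force: 2.7
clock: 12.02
tcp_pos: [0.4748, 0.0393, 0.2339]
orientation: [0.001, 0.736, 0.677, 0.001]
wrist_force: [6.7, -0.9, -5.2]
finger_gap: 0.0213
grip_force: 3.8
```

```bash
python3 -m inch '[0,-0.02,0.03,0,0,-0.02,0.03,0,0,-0.02,0,0,0,0,0,0,0,0,0,0]'
```

```text
clock: 12.43
tcp_pos: [0.4747, 0.0393, 0.2338]
orientation: [0.002, 0.736, 0.677, 0.001]
wrist_force: [7.3, 0.1, -2.4]
finger_gap: 0.0211
grip_force: 3.7
```

```bash
python3 -m inch '[0,-0.02,0.02,0,0,-0.02,0,0,0,-0.01,0,0,0,0,0,0,0,0,0,0]'
python3 -m inch '[0,0,0,0,0,0,0,0,0,0,0,0,0,0,0,0,0,0,0,0]'
python3 -m inch '[0,0,0,0,0,0,0,0,0,0,0,0,0,0,0,0,0,0,0,0]'
python3 -m inch '[0,0,0,0,0,0,0,0,0,0,0,0,0,0,0,0,0,0,0,0]'
```

```text
clock: 12.85
tcp_pos: [0.4745, 0.0393, 0.2337]
orientation: [0.002, 0.736, 0.677, 0.002]
wrist_force: [7.7, -0.6, -2.6]
finger_gap: 0.0214
grip_force: 4.0
clock: 13.27
tcp_pos: [0.4745, 0.0393, 0.2337]
orientation: [0.002, 0.736, 0.677, 0.002]
wrist_force: [8.3, -0.4, -4.3]
finger_gap: 0.0212
grip_force: 4.0
clock: 13.68
tcp_pos: [0.4745, 0.0393, 0.2337]
orientation: [0.002, 0.736, 0.677, 0.002]
wrist_force: [8.1, -1.7, -2.1]
finger_gap: 0.0213
grip_force: 4.0
clock: 14.1
tcp_pos: [0.4745, 0.0393, 0.2337]
orientation: [0.002, 0.736, 0.677, 0.002]
wrist_force: [7.4, -1.1, -2.3]
finger_gap: 0.0216
grip_force: 4.0
```

```bash
python3 -m inch '[0,-0.02,0,0,0,-0.02,0,0,0,-0.02,0,0,0,-0.01,0,0,0,0,0,0]'
python3 -m inch '[0,0,0,0,0,0,0,0,0,0,0,0,0,0,0,0,0,0,0,0]'
python3 -m inch '[0,0,0,0,0,0,0,0,0,0,0,0,0,0,0,0,0,0,0,0]'
python3 -m inch '[0,0,0,0,0,0,0,0,0,0,0,0,0,0,0,0,0,0,0,0]'
```

```text
clock: 14.52
tcp_pos: [0.4743, 0.0393, 0.2337]
orientation: [0.002, 0.736, 0.677, 0.002]
wrist_force: [9.7, 0.3, -3.4]
finger_gap: 0.0214
grip_force: 4.8
clock: 14.93
tcp_pos: [0.4743, 0.0393, 0.2337]
orientation: [0.002, 0.736, 0.677, 0.002]
wrist_force: [9.0, -0.7, -3.0]
finger_gap: 0.0218
grip_force: 4.8
clock: 15.35
tcp_pos: [0.4743, 0.0393, 0.2336]
orientation: [0.002, 0.736, 0.677, 0.002]
wrist_force: [9.3, -0.8, -4.0]
finger_gap: 0.0215
grip_force: 4.8
clock: 15.77
tcp_pos: [0.4743, 0.0393, 0.2336]
orientation: [0.002, 0.736, 0.677, 0.002]
wrist_force: [9.3, -0.1, -4.0]
finger_gap: 0.0209
grip_force: 4.8
```

The tug held at about 9 N for over a second. Unload, centre, then withdraw upward.

```bash
python3 -m inch '[0,0.1,0,0,0,0.15,0,0,0,0.2,0,0,0,0.2,0,0,0,0.1,0,0]' -0.4
python3 -m inch '[0,0,0,0,0,0,0,0,0,0,0,0,0,0,0,0,0,0,0,0]'
```

```text
clock: 16.18
tcp_pos: [0.4787, 0.039, 0.2328]
orientation: [-0.0, 0.736, 0.677, -0.0]
wrist_force: [-0.8, 0.2, -0.1]
finger_gap: 0.0255
grip_force: 0.0
clock: 16.6
tcp_pos: [0.4788, 0.039, 0.233]
orientation: [0.0, 0.736, 0.677, -0.0]
wrist_force: [0.2, -0.1, 0.2]
finger_gap: 0.0259
grip_force: 0.0
```

```bash
python3 -m inch '[0,0.05,-0.3,0,0,0.05,-0.4,0,0,0.05,-0.5,0,0,0,-0.6,0,0,0,-0.8,0]'
python3 -m inch '[0,0,-1,0,0,0,-1.5,0,0,0,-1.5,0,0,0,-1.5,0,0,0,-1.5,0]'
python3 -m inch '[0,-1.5,-1,0,0,-1.5,-1,0,0,-1.5,-1,0,0,-1.5,-1,0,0,-1.5,-1,0]'
python3 -m inch '[0,0,0,0,0,0,0,0,0,0,0,0,0,0,0,0,0,0,0,0]'
python3 - <<'E'
from h import *
import cv2
a=cv2.cvtColor(eyes.read_camera('scene'),cv2.COLOR_RGB2BGR)[90:310,150:350]
b=cv2.cvtColor(eyes.read_camera('top'),cv2.COLOR_RGB2BGR)[180:310,220:420]
cv2.imwrite('pics/c4.png',np.hstack([cv2.resize(a,None,fx=2,fy=2,interpolation=2),cv2.copyMakeBorder(cv2.resize(b,None,fx=2,fy=2,interpolation=2),0,180,0,0,0)]))
E
```

```text
clock: 17.02
tcp_pos: [0.4803, 0.0388, 0.2595]
orientation: [-0.0, 0.736, 0.677, -0.0]
wrist_force: [-0.4, -0.0, 0.9]
finger_gap: 0.0256
grip_force: 0.0
clock: 17.43
tcp_pos: [0.4805, 0.0388, 0.3307]
orientation: [0.0, 0.736, 0.677, 0.0]
wrist_force: [0.7, -0.1, 0.5]
finger_gap: 0.0255
grip_force: 0.0
clock: 17.85
tcp_pos: [0.405, 0.0451, 0.3805]
orientation: [0.0, 0.736, 0.677, 0.0]
wrist_force: [0.2, 0.2, 0.4]
finger_gap: 0.0252
grip_force: 0.0
clock: 18.27
tcp_pos: [0.4061, 0.045, 0.3783]
orientation: [-0.0, 0.736, 0.677, -0.0]
wrist_force: [-0.5, 0.4, 1.1]
finger_gap: 0.0256
grip_force: 0.0
```

View pics/c4.png

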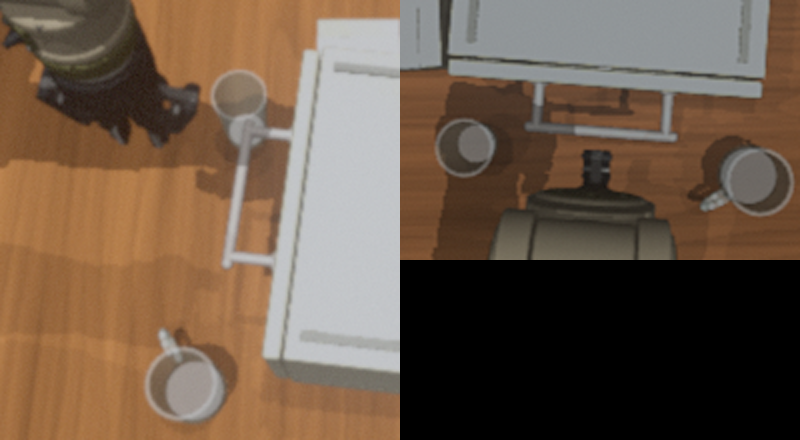

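The pictures show the door flush with the cabinet, the tumbler and mug unmoved, and the gripper clear of everything.

```bash
python3 -c "
from workcell import env
print(env.hand_in())"
```

```text
the job is handed in; nothing more can be done
None
```

The job is handed in: the first tug showed the door was off its catch, I pressed it home until it snapped in, and the next tug held at about 9 N for over a second, leaving the door shut, the gripper clear and the tumbler and mug unmoved.

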